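# Set the polariser lever to the index and light the viewer

### The job

Get the polarising light viewer ready for the mica on its stage: with closed fingertips, gently push the ring's lever pin round its arc until the lever's pointer lies level with the red index tab on the scale. Only then press the green lamp button fully down, let it come back up, and move clear. Do not grip or lift anything; do not shift the viewer or the red tab, and leave the mica and the things lying round it where they are.

Things in the scene. Friction and masses are not known exactly. Their poses are not given: they have to be found in the camera images.
- viewer: Polarising light viewer: a flat grey housing with white top, 230 (its x) x 270 (its y) x 40 mm, about 3 kg, standing loose on rubber feet; bears ring, index tab and button. Origin: centre of its underside, on the worktop; z up. Its -x edge is the front, towards the robot, turned by up to 0.35 rad.
- polar_ring (a joint): Angle (rad) of the black polariser ring (120 mm outside, 98 mm inside diameter, top 53 mm above the worktop) about its vertical axis; limits -1.15 to 1.15. At 0 the lever points along the viewer's -x; positive turns counter-clockwise seen from above (front of the ring moves to the viewer's -y, the robot's right). Starts between -0.95 and -0.6. Turns stiffly with even friction (about 2 N at the pin) and stays where it is left, without spring.
- ring_axis (a point): Point on the ring's vertical axis, level with the housing's top face (40 mm above the worktop).
- lever_pin (a point): Top centre of the upright round pin on the short blue lever of the ring: steel with a black cap, 11 to 13 mm in diameter, 78 mm from the ring's axis, standing from 51 mm to 94 mm above the worktop. Push it sideways, with fingertips 58 to 75 mm above the worktop; all else along its arc is below 52 mm, except the mica (below 72 mm) inside the ring.
- pointer_tip (a point): Pointed outer end of the lever, 91 mm from the ring's axis, in line with the pin.
- index_mark (a joint): Angle (rad) of the red index tab on the scale, in the same sense as polar_ring: the pointer is on the mark when both are equal. Anywhere from -0.15 to 0.8; its clamp is tight and it must stay there.
- index_tip (a point): Inner end of the red index tab (14 x 8 mm, top 45 mm above the worktop), 91 mm from the ring's axis; pointer_tip lies beneath or over this point when set. Black scale ticks every 5 degrees, longer every 15.
- lamp_button (a joint): Travel (m) of the green lamp button: 0 up, 0.006 fully down (about 5 N there); springs back up when released.
- lamp_button_top (a point): Centre of the top face of the round green button, 28 mm in diameter, 62 mm above the worktop when up, in a black collar 44 mm in diameter and 52 mm high, at the front right of the viewer's top; press it straight down.
- mica: Tan piece of mica, 52 x 62 x 28 mm, loose on the white stage disc (42 mm above the worktop) inside the ring. Origin: centre of its underside.
- coral: Pale horn-shaped fossil coral, 42 mm wide, 66 mm high, standing loose on the worktop to the right of the viewer. Origin: centre of its underside.
- lens: Brass coloured folding hand lens, 27 x 70 x 10 mm, lying loose to the left of the viewer. Origin: centre of its underside.
- olivine: Olive green lump of rock, 58 x 70 x 42 mm, lying loose to the right of the viewer and farther back. Origin: centre of its underside.
Not all that is in view belongs to the job. What is shaped like the coral but turquoise is not meant.

How it is judged (in metres and radians):
On the way, in this order (a step that is already met when the one before it is completed fails the run):
1. the pointer is set to the red index tab and at rest (horizontal distance between pointer_tip and index_tip below 0.005 m and velocity of joint polar_ring between -0.03 and 0.03 rad/s), for 0.3 s.
2. then the lamp button is pressed down (value of joint lamp_button above 0.0045 m), for 0.05 s.
At the end, for the whole second after the job is handed in: Pointer tip within 5 mm of the red tab's tip; lamp button pressed after that and up again (under 1.5 mm down); viewer and red tab within 12 mm, and mica, coral, lens and olivine at rest within 15 mm, of where they began (horizontal distance between pointer_tip and index_tip below 0.005 m and value of joint lamp_button below 0.0015 m and distance of each of ring_axis, index_tip from where it was at the start of the episode below 0.012 m and distance of each of mica, coral, lens, olivine from where it was at the start of the episode below 0.015 m and linear speed of each of mica, coral, lens, olivine below 0.02 m/s); the robot touches nothing.
It fails at once if the lamp button is pressed (over 3 mm) while the pointer is off the index (value of joint lamp_button above 0.003 m and not (horizontal distance between pointer_tip and index_tip below 0.005 m)).
It fails at once if the fingers grip or force the viewer or its ring, lever or button (over 35 N) (contact force between viewer and the fingers above 35 N).
It fails at once if the viewer is lifted or shifted by more than 12 mm (distance of any of viewer, ring_axis from where it was at the start of the episode above 0.012 m).
It fails at once if the red index tab is shifted by more than 12 mm (distance of index_tip from where it was at the start of the episode above 0.012 m).
It fails at once if mica, coral, lens or olivine is lifted or moved by more than 15 mm (distance of any of mica, coral, lens, olivine from where it was at the start of the episode above 0.015 m).
It also fails if it takes over 43 s, if anything falls off the work surface, if the arm or the gripper's body presses on something with over 40 N, if the wrist force passes 120 N, or if a joint passes its speed limit or range.

### The arm

A 6-joint arm with a two-finger parallel gripper is mounted at the origin on a cart in front of the work surface, level with it; the furniture and walls round the work are solid. World frame = base frame: x ahead of the robot, y to its left, z up, the work surface at z = 0. Lengths are in mm, angles in degrees, forces in N, time in s.
With the tool pointing down it reaches from about 325 to 925 mm from the base axis. Payload 3.1 kg.
Tool frame: the origin (TCP) lies between the finger pads; the fingertips stand 25 mm ahead of it and the grasp point (between the pads) lies 6 mm ahead of it (bot.tip_reach is the x of the fingertips in the tool frame, in mm); x points along the fingers, y is the direction in which the jaws open and shut, and the axes are right-handed (so a half turn about x gives the same grasp; the last joint's range is limited). The gripper opens to 85 mm and grips with 20 to 120 N. Pads are 22 mm wide; open, the fingers measure 114 mm over their backs; the gripper's body (76 mm by 85 mm) begins 54 mm behind the grasp point. The pads swing forward as they close: fully open they stand 13 mm farther back than shut.
Start: joints at [-77.189, 12.427, 92.441, -0, 75.132, -6.429], TCP at [205.974, -590.097, 256.3] pointing down, gripper open.
Joint ranges: [-157.48, 157.48], [-44.54, 120.13], [17.64, 146.25], [-64.5, 244.5], [7.68, 150.69], [-147.95, 147.95]. Speed limits (degrees/s): [159.86, 159.86, 180, 180, 180, 180].

### API

Orientations are given as [roll, pitch, yaw] about the fixed x, y, z axes, in that order (R = Rz(yaw) Ry(pitch) Rx(roll)).
In Python, from bench import bot gives the robot as it stands. The module is installed in compiled form; this text tells all that it offers. Calls block until the motion is done:
- bot.reach(position, orientation): joint-space move of the TCP to a pose.
- bot.move_linear(position, attitude=None, v=150): straight line of the TCP; attitude=None keeps the orientation; v is the mean speed in mm/s.
- bot.move_joints(angles): joint-space move.
- bot.move_gripper(opening, f_grip=None): finger opening in mm; f_grip is the grip in N (None keeps the last); returns when the fingers have stopped.
- bot.dwell(seconds).
- bot.solve_ik(position, orientation): joint angles nearest the present ones, or None.
- bot.get_image(name): name is "scene" or "side" or "wrist"; returns a dict with "img" (480x640x3 uint8, red, green, blue), "camera_matrix" (3x3 intrinsics, pixels), "rvec" (rotation vector, rad) and "tvec" (3), from world to camera coordinates, as OpenCV has them. Camera axes: x right, y down, z forward; pixel columns grow to the right and rows downward; lengths in mm; the calibration is good to about 2 mm. A picture is of the moment at which its call begins. There is no depth.
A pose or a line that the arm cannot do raises bot.Unreachable and nothing moves.
- bot.hand_in(): hands the job in, once; it reports no verdict.
Readings, each from a call of its own:
- bot.read_time_s(): time.
- bot.read_q(): joint angles.
- bot.read_joint_velocities(): joint speeds.
- bot.read_joint_efforts(): joint torques, N m.
- bot.read_tool_pos(): TCP position.
- bot.read_eef_rot(): TCP orientation.
- bot.read_contact_force(): force on the tool from outside, world axes, zero at the start.
- bot.read_ft_torque(): the same for the moment, N m.
- bot.read_width(): finger opening in mm.
Only numpy, scipy, OpenCV 4.12 (cv2) and the standard library are available. Lean on these libraries where they do the work, as an engineer would, in place of code of your own. Each camera call takes 0.05 s, during which the arm holds its last target.

## Working session

There is one attempt and no reset: what is moved stays moved. The work goes in short steps, each a Python script; the robot and the scene stay as the last script left them, time stands still between calls to the robot, and variables do not carry over. Pictures are saved under pics/ and viewed, and the job is handed in when it is done.

```bash
mkdir -p pics; python3 - <<'E'
from bench import bot
import cv2,pickle
d={}
for n in ["scene","side","wrist"]:
    r=bot.get_image(n); d[n]=r
    cv2.imwrite(f"pics/{n}0.png",r["img"][:,:,::-1])
    print(n,r["camera_matrix"],r["rvec"],r["tvec"])
pickle.dump(d,open("d0.pkl","wb"))
print(bot.read_time_s(),bot.read_eef_rot(),bot.tip_reach)
E
```

```text
scene [[501.85833826   0.         322.1461301 ]
 [  0.         501.85833826 243.66186384]
 [  0.           0.           1.        ]] [ 0.69727091 -2.53101584  1.20873106] [540.30631561 251.23558304 784.68635871]
side [[538.40513211   0.         311.95838097]
 [  0.         538.40513211 245.81593915]
 [  0.           0.           1.        ]] [ 0.04462142 -2.81917833  1.38450316] [ 572.65924594   80.93278655 1031.46517103]
wrist [[338.17786754   0.         323.80948264]
 [  0.         338.17786754 238.69704289]
 [  0.           0.           1.        ]] [-2.36411576  1.67727255  0.24235107] [-623.79993066  -36.93887354  378.06796568]
0.15 [-96.12865579  89.88941244 103.11256208] 25.0
```

View pics/scene0.png

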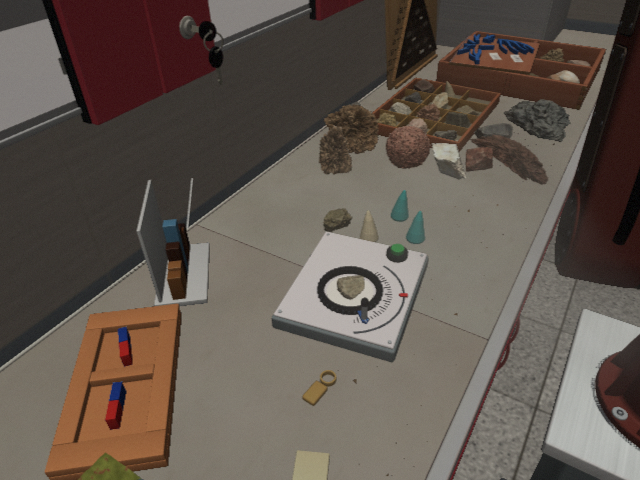

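View pics/side0.png

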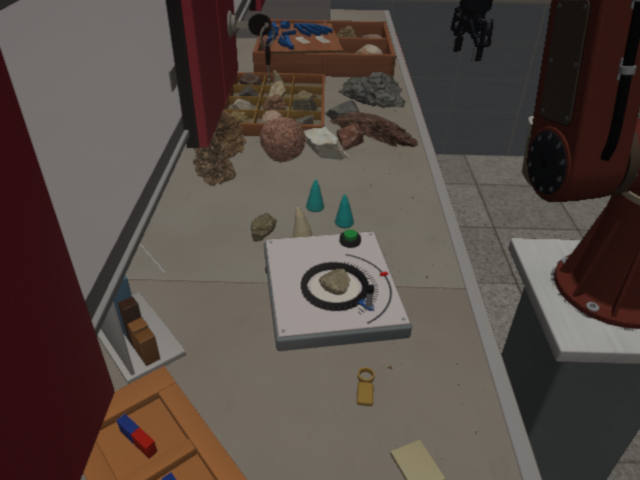

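View pics/wrist0.png

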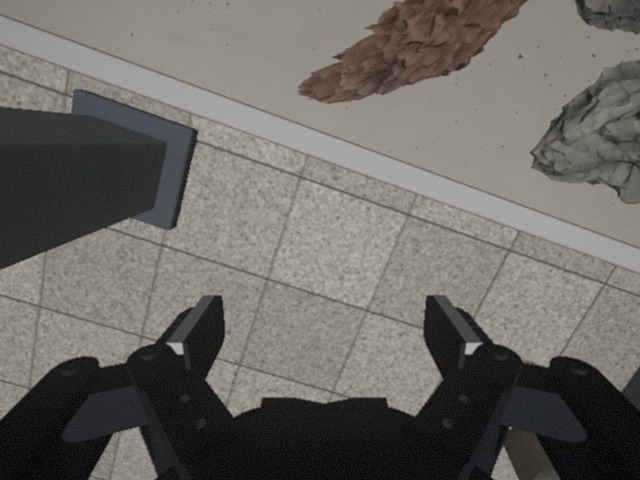

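```bash
cat > h.py <<'E'
import numpy as np,cv2
def ray(r,uv):
    R,_=cv2.Rodrigues(np.array(r["rvec"],float)); t=np.array(r["tvec"],float).ravel()
    K=np.array(r["camera_matrix"])
    d=R.T@np.linalg.inv(K)@np.array([uv[0],uv[1],1.]); return -R.T@t,d
def at(r,uv,z):
    c,d=ray(r,uv); return c+d*(z-c[2])/d[2]
def proj(r,P):
    return cv2.projectPoints(np.array(P,float).reshape(-1,3),np.array(r["rvec"],float),np.array(r["tvec"],float),np.array(r["camera_matrix"]),None)[0].reshape(-1,2)
def crop(r,x0,y0,x1,y1,s,f):
    cv2.imwrite(f,cv2.resize(r["img"][y0:y1,x0:x1,::-1],None,fx=s,fy=s,interpolation=cv2.INTER_CUBIC))
E
python3 - <<'E'
from h import *
import pickle
d=pickle.load(open("d0.pkl","rb"))
crop(d["scene"],265,200,435,360,4,"pics/sc1.png")
crop(d["side"],255,190,415,350,4,"pics/sd1.png")
for n,tip in(("scene",{"btn":(398,248,62),"tab":(403,294,45),"c1":(326,234,40),"c2":(428,254,40),"c3":(395,347,40),"c4":(275,318,40),"pin":(364,300,94)}),("side",{"btn":(350,235,62),"tab":(384,273,45),"pin":(371,288,94),"c1":(265,237,40),"c2":(376,234,40)})):
    for k,v in tip.items(): print(n,k,at(d[n],v[:2],v[2]).round(1))
E
```

```text
scene btn [497.9 -71.9  62. ]
scene tab [441.5  26.2  45. ]
scene c1 [661.  -63.9  40. ]
scene c2 [ 447.2 -110.    40. ]
scene c3 [403.2 142.9  40. ]
scene c4 [613.6 190.5  40. ]
scene pin [474.9 120.2  94. ]
side btn [501. -66.  62.]
side tab [440.4  25.8  45. ]
side pin [474.  122.2  94. ]
side c1 [669.8 -81.9  40. ]
side c2 [ 445.9 -101.5   40. ]
```

View pics/sc1.png

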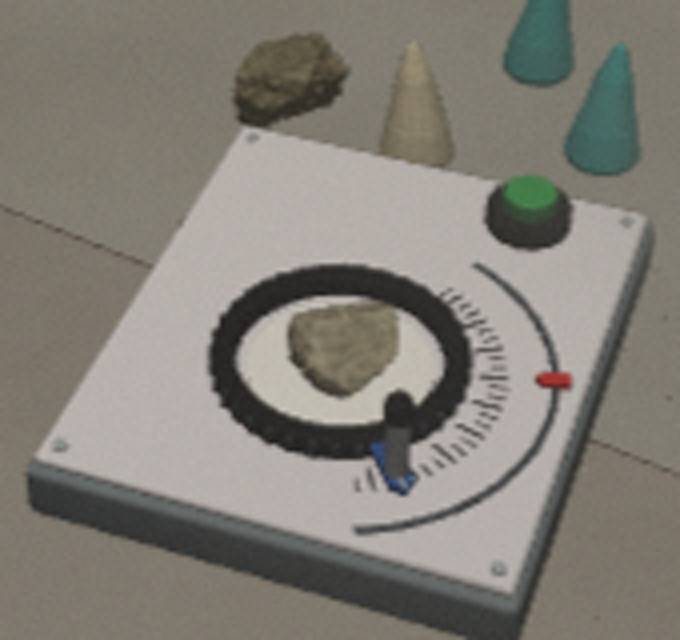

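View pics/sd1.png

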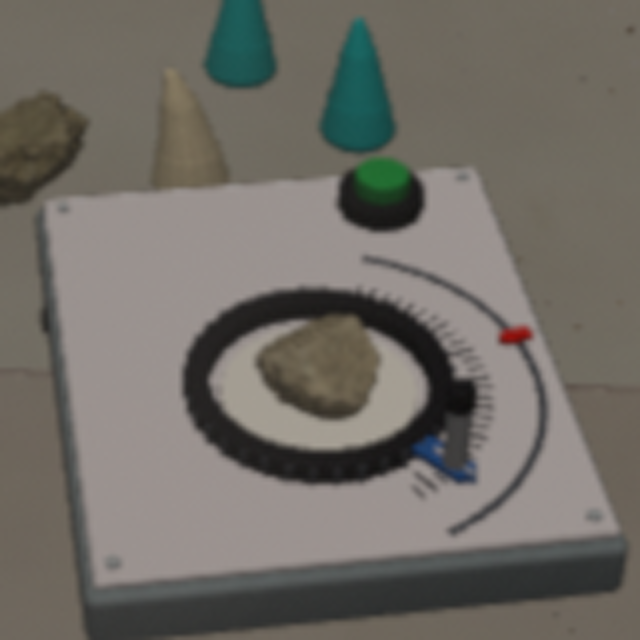

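```bash
python3 - <<'E'
from bench import bot
from h import *
import pickle
d=pickle.load(open("d0.pkl","rb"))
c,_=ray(d["wrist"],(320,240)); print("cam",c)
bot.move_gripper(0)
for y in(270,90,180):
    q=bot.solve_ik([430,30,330],[0,90,y]); print(y,None if q is None else np.round(q,1))
q=bot.solve_ik([430,30,330],[0,90,270])
bot.reach([430,30,330],[0,90,270])
r=bot.get_image("wrist"); pickle.dump(r,open("w1.pkl","wb"))
cv2.imwrite("pics/w1.png",r["img"][:,:,::-1])
print(ray(r,(320,240)),bot.read_time_s(),bot.read_contact_force(),bot.read_width())
E
```

```text
cam [ 273.39343545 -565.44739874  372.761974  ]
270 [ -5.4 -15.6 111.9  -0.   83.7  -5.4]
90 None
180 [ -5.4 -15.6 111.9  -0.   83.7  84.6]
(array([430.08959152, 101.73693018, 447.56926685]), array([-0.01132176, -0.2877044 , -0.95772634])) 3.325 [ 0.07994548  0.3745473  -0.17703591] -0.20539767667714431
```

View pics/w1.png

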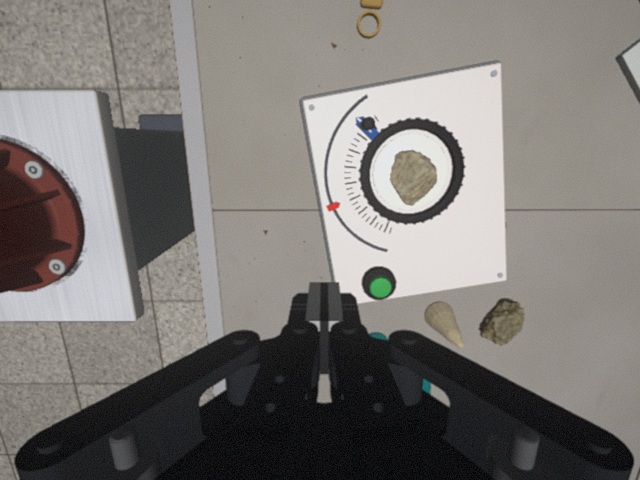

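```bash
python3 - <<'E'
from h import *
import pickle
from scipy.optimize import least_squares
r=pickle.load(open("w1.pkl","rb")); im=r["img"].astype(int)
crop(r,290,50,515,310,3,"pics/w1c.png") if 0 else cv2.imwrite("pics/w1c.png",cv2.resize(r["img"][80:300,300:490,::-1],None,fx=2.7,fy=2.7,interpolation=cv2.INTER_CUBIC))
R,G,B=im[...,0],im[...,1],im[...,2]
def cent(m):
    m=m.copy();m[:50]=0;m[310:]=0;m[:,:295]=0;m[:,515:]=0
    n,l,s,c=cv2.connectedComponentsWithStats(m.astype(np.uint8)); i=1+np.argmax(s[1:,4]); return s[i],c[i],l==i
for n,m,z in(("red",(R>130)&(G<90)&(B<90),45),("green",(G>R+50)&(G>B+40),62),("blue",(B>R+40)&(B>60),50)):
    s,c,l=cent(m); print(n,s,c,at(r,c,z).round(1))
    ys,xs=np.where(l)
    if n=="red":
        P=np.array([at(r,(x,y),45)[:2] for x,y in zip(xs,ys)]);w=np.linalg.eigh(np.cov(P.T));print(P.min(0),P.max(0),w)
# corner plate
for n,uv in {"fl":(302,98),"bl":(499,62),"br":(506,280)}.items(): print(n,at(r,uv,40).round(1))
# ring: dark pixels
m=(im.max(2)<60); s,c,l=cent(m&(np.hypot(*np.meshgrid(np.arange(640)-412,np.arange(480)-171))<75)); 
print(s,c)
cs,_=cv2.findContours(l.astype(np.uint8),cv2.RETR_CCOMP,cv2.CHAIN_APPROX_NONE)
for k in cs:
    if len(k)>80:
        P=np.array([at(r,p[0],53)[:2] for p in k]); 
        f=least_squares(lambda v:np.hypot(P[:,0]-v[0],P[:,1]-v[1])-v[2],[545,50,60],loss="soft_l1"); print(len(k),f.x)
E
```

```text
red [328 203  11   7  59] [332.88135593 205.89830508] [441.   23.8  45. ]
[435.13874725  19.96495512] [447.19430495  27.30845289] EighResult(eigenvalues=array([ 3.90993434, 12.69398376]), eigenvectors=array([[ 0.3903925 , -0.92064852],
       [-0.92064852, -0.3903925 ]]))
green [370 278  22  20 338] [380.24852071 287.21005917] [500.1 -75.3  62. ]
blue [363 128  16  13 103] [371.23300971 133.18446602] [483.3 107.5  50. ]
fl [405.7 145.2  40. ]
bl [620.8 181.5  40. ]
br [667.7 -75.3  40. ]
[ 395  119   69  104 1142] [442.59457093 166.25394046]
388 [536.17067151  64.10456123  52.02195416]
```

View pics/w1c.png

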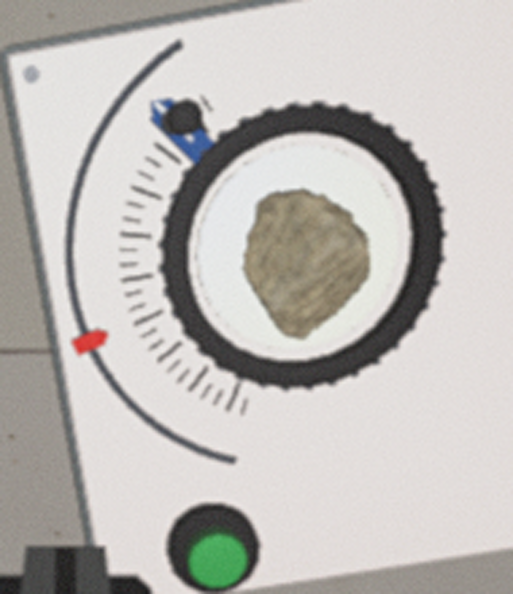

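```bash
python3 - <<'E'
from h import *
import pickle
from scipy.optimize import least_squares
r=pickle.load(open("w1.pkl","rb")); im=r["img"].astype(int)
g=cv2.cvtColor(r["img"],cv2.COLOR_RGB2GRAY).astype(float)
# radial edge search in world, plane z=53 : sample polar
def samp(c,rad,th,z):
    P=np.stack([c[0]+rad*np.cos(th),c[1]+rad*np.sin(th),np.full_like(rad,z)],-1)
    uv=proj(r,P).astype(np.float32); return cv2.remap(g.astype(np.float32),uv[:,0:1],uv[:,1:2],cv2.INTER_LINEAR).ravel()
c=np.array([543.,60.])
for it in range(3):
  pts=[];pin=[]
  for th in np.radians(np.arange(0,360,4)):
    rr=np.arange(40,75,.25); v=samp(c,rr,np.full_like(rr,th),53)
    dv=np.gradient(cv2.GaussianBlur(v.reshape(-1,1),(1,9),2).ravel())
    i=np.argmax(np.where(rr>54,dv,-1)); pts.append(c+rr[i]*np.array([np.cos(th),np.sin(th)]))
  P=np.array(pts); f=least_squares(lambda v:np.hypot(P[:,0]-v[0],P[:,1]-v[1])-v[2],[c[0],c[1],60],loss="soft_l1"); c=f.x[:2]; print(f.x)
# both-way: red tab angle
yaw=np.radians(10)
for n,uv,z in(("tab",(332.88,205.9),45),("blue",(371.2,133.2),50),("pin",(368.5,123.5),94),("tip",(357,119),48)):
    p=at(r,uv,z)[:2]; d=p-c; print(n,p.round(1),np.hypot(*d).round(1),"world deg",np.degrees(np.arctan2(d[1],d[0])).round(1))
E
```

```text
[535.80611314  62.63031689  62.82753536]
[530.83949082  63.83124253  59.77797125]
[530.81078494  63.90061503  59.7655236 ]
tab [441.   23.8] 98.3 world deg -155.9
blue [483.3 107.4] 64.4 world deg 137.5
pin [474.4 116. ] 76.8 world deg 137.3
tip [467.1 122.6] 86.6 world deg 137.3
```

```bash
cat >> h.py <<'E'
C=np.array([530.8,63.9])
def pose(th,d,z):
    a=np.radians(th); u=np.array([np.cos(a),np.sin(a)]); t=np.array([-u[1],u[0]])
    p=C+78*u-t*d
    return [float(p[0]),float(p[1]),z],[0,90,th+90]
E
python3 - <<'E'
from bench import bot
from h import *
import pickle
ok=True
for th in range(135,212,6):
    for z in(91,160):
        q=bot.solve_ik(*pose(th,17,z))
        if q is None: print("none",th,z); ok=False
assert ok
bot.reach(*pose(137.3,37,160))
bot.move_linear(pose(137.3,37,91)[0],v=120)
print(bot.read_time_s(),bot.read_contact_force(),bot.read_tool_pos(),bot.read_eef_rot(),bot.read_q())
r=bot.get_image("wrist"); pickle.dump(r,open("w2.pkl","wb")); cv2.imwrite("pics/w2.png",r["img"][:,:,::-1])
E
```

```text
4.9833 [-0.14113041 -0.49023825 -0.15011848] [499.36121104 143.90611978  91.82917802] [140.38648277  89.90788552   7.67169149] [ 8.33539879e+00  1.15816567e+01  1.13165778e+02 -1.30004488e-03
  5.51604566e+01  5.10509319e+01]
```

View pics/w2.png

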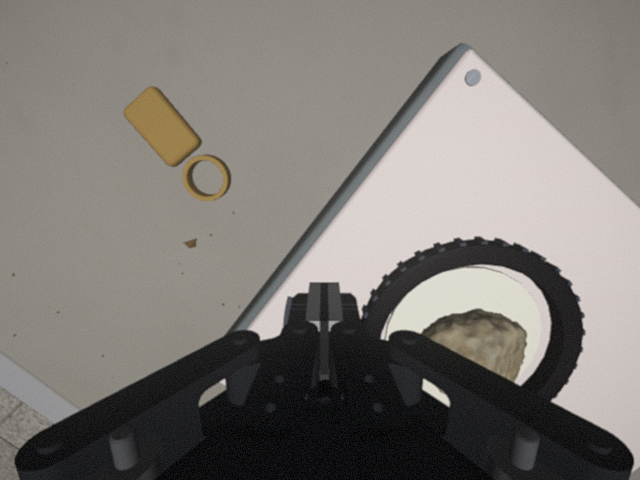

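```bash
python3 - <<'E'
from bench import bot
from h import *
import pickle
p,o=pose(137.3,19,91); bot.move_linear(p,o,v=40)
print(bot.read_contact_force())
for th in np.arange(141,198.1,4.75):
    p,o=pose(th,17,91); bot.move_linear(p,o,v=35)
    print(round(th,1),np.round(bot.read_contact_force(),1),round(bot.read_time_s(),2))
for n in("scene","side","wrist"):
    r=bot.get_image(n); pickle.dump(r,open(n+"3.pkl","wb"))
    if n!="wrist": crop(r,255,200,435,350,4,f"pics/{n}3.png")
    else: cv2.imwrite("pics/w3.png",r["img"][:,:,::-1])
print(bot.read_tool_pos(),pose(198,17,91))
E
```

```text
[-0.75790112  0.17265645 -0.29980864]
141.0 [0.7 1.3 0.1] 5.98
145.8 [ 1.5 -0.1  1. ] 6.33
150.5 [ 0.  -0.3 -0.3] 6.67
155.2 [ 0.2 -0.3 -0.2] 7.01
160.0 [0.8 0.7 0.3] 7.35
164.8 [ 0.2  0.6 -0.1] 7.69
169.5 [-0.2  1.2 -0.5] 8.03
174.2 [ 0.9 -0.3 -1. ] 8.38
179.0 [-0.   0.3 -0.9] 8.72
183.8 [ 0.6  0.6 -0.6] 9.06
188.5 [-1.   1.8  0.2] 9.4
193.2 [-0.3  1.  -0.5] 9.74
198.0 [-0.7  0.4 -1. ] 10.08
[451.4207175   55.98143736  90.9701154 ] ([451.36430282460384, 55.96463521577172, 91], [0, 90, 288])
```

View pics/scene3.png

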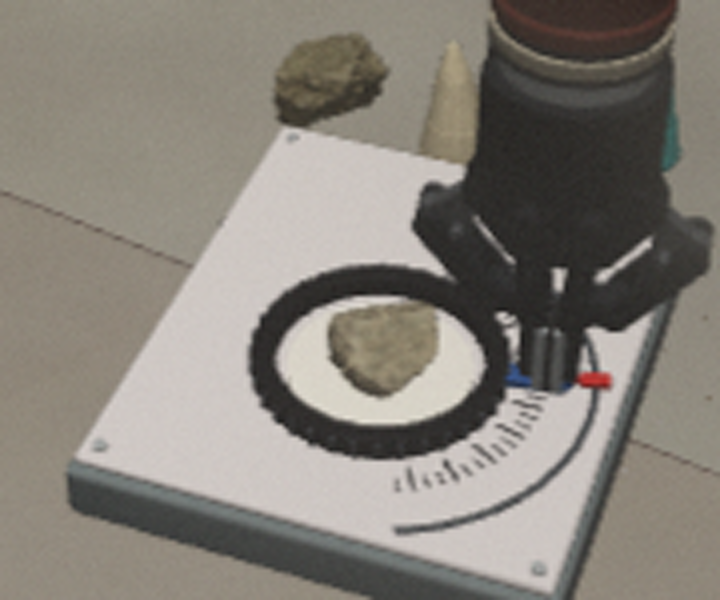

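View pics/side3.png

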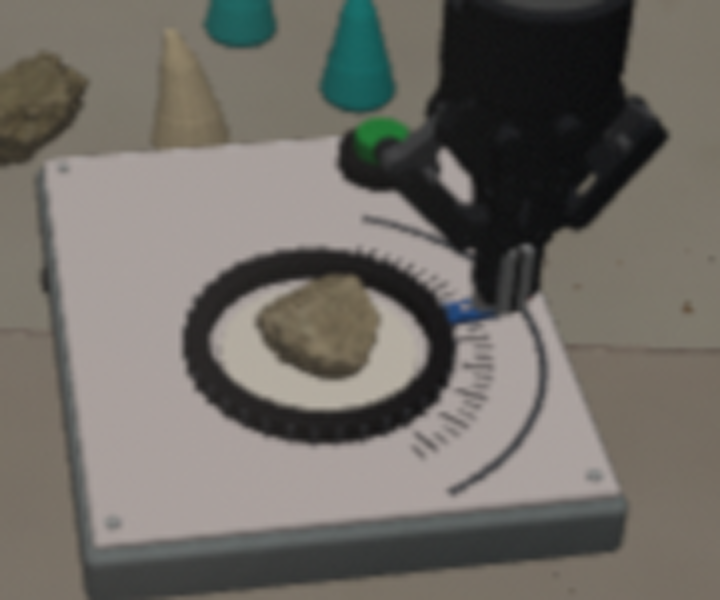

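```bash
cat > meas.py <<'E'
from h import *
import pickle,sys
def meas(r,box=None):
    im=r["img"].astype(int);R,G,B=im[...,0],im[...,1],im[...,2]
    out={}
    for n,m,z in(("red",(R>130)&(G<90)&(B<90),45),("blue",(B>R+40)&(B>60),50)):
        m=m&(im.max(2)>0)
        # restrict to projected near viewer
        ax=proj(r,[[C[0],C[1],45]])[0]
        ys,xs=np.where(m); P=np.array([at(r,(x,y),z)[:2] for x,y in zip(xs,ys)]); d=P-C; k=(np.hypot(*d.T)<110)&(np.hypot(*d.T)>58)
        P=P[k]; c=P.mean(0); d=c-C; th=np.degrees(np.arctan2(d[1],d[0]))%360
        rr=np.hypot(*(P-C).T)
        print(n,len(P),c.round(1),"r",np.hypot(*d).round(1),rr.min().round(1),rr.max().round(1),"th",th.round(2)); out[n]=th
    return out
E
python3 - <<'E'
from bench import bot
from meas import *
p,o=pose(198,35,91); bot.move_linear(p,o,v=60)
p2=[p[0],p[1],170]; bot.move_linear(p2,v=200)
bot.reach([430,-30,270],[0,90,270])
r=bot.get_image("wrist"); pickle.dump(r,open("w4.pkl","wb")); cv2.imwrite("pics/w4.png",r["img"][:,:,::-1])
print(bot.read_time_s()); meas(r)
meas(pickle.load(open("w1.pkl","rb")))
E
```

```text
11.9083
red 91 [440.4  23.7] r 98.9 91.6 105.4 th 204.0
blue 156 [464.7  42.5] r 69.5 58.8 87.0 th 197.94
red 59 [441.   23.8] r 98.3 91.3 104.8 th 204.09
blue 130 [480.5 110.1] r 68.3 58.5 85.9 th 137.45
```

View pics/w4.png

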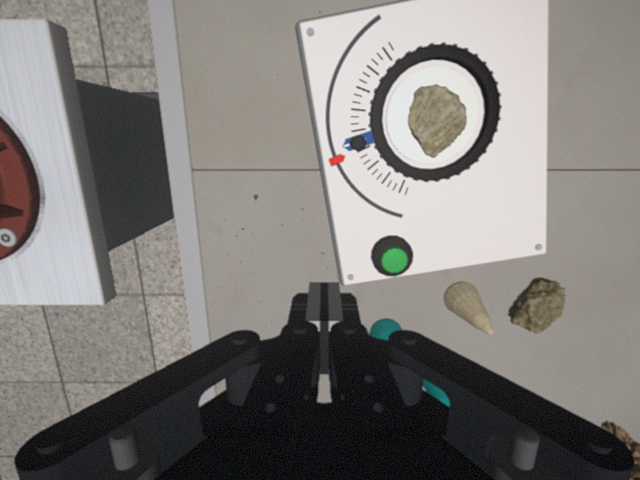

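```bash
python3 - <<'E'
from bench import bot
from meas import *
p,o=pose(198,32,91); bot.reach([p[0],p[1],165],o)
bot.move_linear(p,o,v=120)
p,o=pose(198,19,91); bot.move_linear(p,o,v=40)
for th in(200,202,203.7):
    p,o=pose(th,17,91); bot.move_linear(p,o,v=20)
bot.dwell(.2); print(bot.read_contact_force(),bot.read_tool_pos(),p)
p,o=pose(203.7,35,91); bot.move_linear(p,o,v=60)
p2=[p[0],p[1],170]; bot.move_linear(p2,v=200)
bot.reach([430,-30,270],[0,90,270])
r=bot.get_image("wrist"); pickle.dump(r,open("w5.pkl","wb")); crop(r,300,0,420,120+150,2.2,"pics/w5c.png")
cv2.imwrite("pics/w5d.png",cv2.resize(r["img"][90:210,310:430,::-1],None,fx=5,fy=5,interpolation=cv2.INTER_CUBIC))
print(bot.read_time_s()); meas(r)
E
```

```text
[-1.21459938  0.14752304  1.06458281] [452.34263132  48.12895052  90.88319817] [452.5452055163629, 48.11433750760766, 91]
16.5833
red 91 [440.5  23.6] r 98.9 91.6 105.4 th 204.02
blue 160 [467.2  36.8] r 69.2 58.9 86.8 th 203.1
```

View pics/w5d.png

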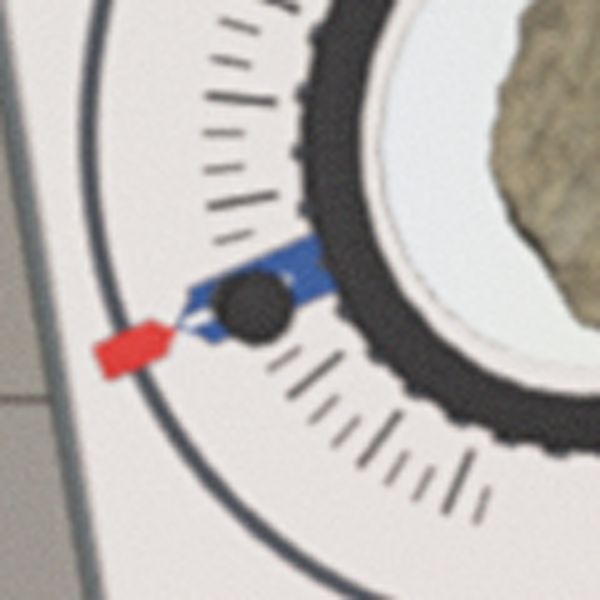

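```bash
python3 - <<'E'
from bench import bot
from meas import *
r=pickle.load(open("w5.pkl","rb")); im=r["img"].astype(int);R,G,B=im[...,0],im[...,1],im[...,2]
m=((G>R+50)&(G>B+40)).astype(np.uint8); n,l,s,c=cv2.connectedComponentsWithStats(m); i=1+np.argmax(s[1:,4])
b=at(r,c[i],62); print(b,s[i])
assert np.hypot(b[0]-500.1,b[1]+75.3)<5
bot.reach([b[0],b[1],120],[0,90,270])
bot.move_linear([b[0],b[1],89],v=100)
f0=bot.read_contact_force()[2]; z=89
while z>77:
    z-=.7; bot.move_linear([b[0],b[1],z],v=15)
    f=bot.read_contact_force()[2]-f0; print(round(z,1),round(f,2),bot.read_tool_pos()[2].round(2))
    if f>9: break
bot.dwell(.2); print(bot.read_contact_force()[2]-f0)
bot.move_linear([b[0],b[1],100],v=60)
bot.move_linear([b[0],b[1],170],v=200)
bot.reach([430,-30,270],[0,90,270])
bot.dwell(.2)
r=bot.get_image("wrist"); pickle.dump(r,open("w6.pkl","wb")); cv2.imwrite("pics/w6.png",r["img"][:,:,::-1])
print(bot.read_time_s(),bot.read_contact_force()); meas(r)
E
```

```text
[499.61531617 -75.08263957  62.        ] [381 248  27  25 514]
88.3 -0.38 89.13
87.6 0.49 87.64
86.9 2.22 87.08
86.2 2.25 86.32
85.5 2.74 85.6
84.8 2.67 84.91
84.1 3.33 84.19
83.4 3.62 83.5
82.7 4.34 82.81
82.0 3.93 82.07
81.3 4.77 81.42
80.6 7.14 81.02
79.9 10.61 80.94
10.789877136604714
23.0333 [ 0.01404363 -0.04502354  0.61955376]
red 95 [440.7  23.5] r 98.7 91.4 105.3 th 204.16
blue 163 [467.2  36.4] r 69.3 58.6 87.2 th 203.37
```

View pics/w6.png

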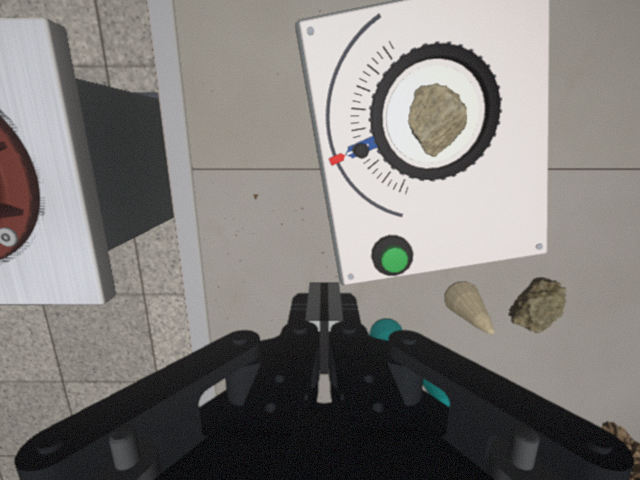

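```bash
python3 -c "
from bench import bot
bot.hand_in(); print(bot.read_time_s())"
```

```text
the job is handed in; nothing more can be done
the job is handed in; nothing more can be done
```

I pushed the lever pin round its arc with closed fingertips until the pointer met the red tab. Then I pressed the green button to its stop, let it rise, moved clear and handed in at about 23 s.

- **Pointer:** in the last picture the tab lies at 204.2° and the lever at 203.4° about the ring axis. That is about 1.3 mm apart at the tip, against the 5 mm limit. In the close-up taken before the press, the two tips meet.
- **Button:** the press stopped after about 6 mm of travel, with 10.8 N at the stop. The button's green top looks the same in the last picture as it did before the press, so it appears to be up again.
- **Surroundings:** the red tab is within about 0.5 mm of its first measured position. The viewer, mica, coral and olivine look unmoved. The lens was outside the last picture, but the arm never came near it after passing above. Contact force was near zero at the end (0.6 N).

No check failed or disagreed; hand-in gives no verdict.

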